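Inspect a culture dish under a hand loupe

ROBOT

A 7-joint arm with a two-finger parallel gripper is mounted at the origin on a cart in front of the work surface, level with it; the furniture and walls round the work are solid. World frame = base frame: x ahead of the robot, y to its left, z up, the work surface at z = 0. Lengths are in m, angles in rad, forces in N, time in s.
With the tool pointing down it reaches from about 0.425 to 0.925 m from the base axis. Payload 6.8 kg.
Tool frame: the origin (TCP) lies on the mounting face of the last link; the fingertips stand 173 mm ahead of it and the grasp point (between the pads) lies 155 mm ahead of it; z points along the fingers, y is the line along which they close (so a half turn about z gives the same grasp; the last joint's range is limited). The gripper opens to 85 mm and grips with 20 to 120 N. Pads are 22 mm wide; open, the fingers measure 114 mm over their backs; the gripper's body (76 mm by 85 mm) begins 54 mm behind the grasp point. The pads swing forward as they close: fully open they stand 13 mm farther back than shut.
Start: joints at [-1.442, 0.477, 0.022, 1.555, -0.011, 1.109, -0.083], TCP at [0.158, 0.656, 0.405] pointing down, gripper open.
Joint ranges: [-2.96, 2.96], [-0.34, 2.1], [-1.41, 1.46], [0.24, 2.44], [-1.37, 4.51], [0.17, 1.92], [-2.96, 2.96]. Speed limits (rad/s): [2.39, 2.39, 3.14, 3.14, 3.14, 3.14, 3.14].

INTERFACE

Orientations are given as a unit quaternion [w, x, y, z].
In Python, from station import bot gives the robot as it stands. The module is installed in compiled form; this text tells all that it offers.
- The arm moves only by the shell command python3 -m pendant 'ROWS' [FORCE]. ROWS is JSON, a list of rows, each a list of 5 numbers: the finger opening in m, from 0 to 0.0854, then the shift along the tool's x, y, z in m, then the turn about the tool's z in degrees. In form: [[jaw, x, y, z, yaw], ...]. A call has 1 to 12 rows; each row shifts and turns the commanded pose from where the row before left it, along the tool's axes as they then stand; what a row does not reach is not made up. A row lasts 1/12 s, in which the tool goes at most 41.7 mm and 7.16 degrees, less where a joint would pass 70% of its speed; a pose out of reach is approached as far as the arm can. A call with a gripper value outside its range is refused whole. The fingers move at their own pace and stop on an object; FORCE is the grip in N (left out, the last holds). Time passes only in rows, so rows that do not move let the fingers close. It gives the time, the measured TCP pose, the force, the opening and the grip force at its end, in the units of the state.
- bot.get_obs(): the state, without advancing time (a new reading comes with each control period).
- bot.read_camera(name): name is "scene" or "side" or "wrist"; returns (picture, depth): 384x512x3 uint8, blue, green, red; 384x512 float32, m along the optical axis (not along the pixel's ray), 0 where there is no reading.
- bot.camera_model(name): a dict with "intrinsics" (3x3 intrinsics, pixels), "R" (3x3) and "t" (3): a world point X has camera coordinates R X + t. Camera axes: x right, y down, z forward; pixel columns grow to the right and rows downward; lengths in m; the calibration is good to about 2 mm. A picture is of the moment at which its call begins: read the wrist's pose just before it. camera_model takes no time and is no camera call; for the wrist camera it gives the pose at the moment of the call.
- bot.hand_in(): hands the job in; it is judged then, once.
Trained networks look in the newest picture that a camera, given by its name, has taken for a name from the list of things; names that differ only in an ending like _2 or _b are one class to them, and where a whole thing is asked for, a point or a joint stands for the part that bears it (a point fixed in the world has none). Each returns a list of dicts, best first, with "score" (0 to 1); they miss things now and then, are a little off and sometimes report something else, mostly with a low value. They report only what shows in the picture. A call takes as long as a camera call. They do not tell look-alikes from the thing itself.
- bot.boxes_of(name, camera): "at" ([column, row] in pixels, amid what is visible of it).
- bot.trace(name, camera): "mask" (384x512 bool, what is visible of it) and "at" ([column, row] in pixels, amid what is visible of it).
- bot.pinpoint(name, camera): "at" ([column, row] in pixels: a listed point, or the origin of a listed thing).
The state is a dict: "t": time; "q": joint angles; "joint_vel": joint speeds; "joint_torque": joint torques, N m; "eef_pos": TCP position; "tool_rot": TCP orientation; "contact_force": force on the tool from outside, world axes, zero at the start; "torque": the same for the moment, N m; "gripper_width": opening from 0.0 (shut) to 1.0 (fully open); "grasp_force": force on a finger pad.
Only numpy, scipy, OpenCV 4.12 (cv2) and the standard library are available. Lean on these libraries where they do the work, as an engineer would, in place of code of your own. Each camera call takes 0.05 s, during which the arm holds its last target. There are 200 camera calls.

TASK

Set the petri dish gently down, lid up and centred, on the small round top of the inspection stage and let go of it. Then pick up the loupe and hold it level with its lens centred over the dish, the middle of the lens at the height of the orange pointer on the stage's scale, touching neither dish nor stage; finish while still holding it there, steady. Leave the pointer where it is set and do not disturb the other things on the bench.

Things in the scene. Friction and masses are not known exactly. Their poses are not given: they have to be found in the camera images.
- petri: The petri dish to inspect, the only one on the bench: flat clear round dish with pale agar and a small red mark on its lid; looks 62 mm across, 14 mm tall, the solid part to grip is 58 mm across, 12 mm tall; about 30 g. Origin: centre of its underside; z up through its lid.
- stage: Inspection stage fixed to the bench: grey round foot 80 mm across, 8 thick; column 18 mm thick with a small round top 34 mm across, its face 55 mm above the bench. A low bar (20 wide, 8 high) leads along +x to an upright steel scale 14 mm wide, 97 mm from the column's axis, top 178 mm up. Origin: on the bench in the column's axis; x points from column to scale, roughly away from the robot; z up.
- stage_top (a point): Centre of the stage's small round top, on the face that the dish stands on, 55 mm above the bench.
- focal_mark (a point): Tip of the orange pointer on the scale, 81 mm from the column's axis; its height, set between 115 and 150 mm above the bench, is the focal height for the middle of the lens. Its slider (26 mm wide, 12 mm high, 81 to 111 mm from the axis) stays put by friction (about 15 N).
- loupe: The loupe, about 90 g, lying flat: straight black handle 98 mm long, 14 wide, 16 high with flat sides; steel ring 64 mm across, 10 thick, with a glass lens. Origin: underside of the handle at its balance point (good to grip across the handle there), 38 mm from its lens-side end, 60 from the other. x runs along the handle to the lens, y across it, z normal to the lens, up as it lies.
- lens (a point): Middle of the loupe's lens: 75 mm from the loupe's origin along its x and 8 mm above its underside (mid-height of the handle); z is the lens's normal.
- red_cap_bottle: Bystander: small clear bottle with a red cap, 44 mm across, 85 mm tall, upright. Origin: centre of its underside.
- conical: Bystander: 50 ml tube with an orange cap lying on its side, 113x34x35 mm. Origin: centre of its underside.
- lab_timer: Bystander: white lab timer lying flat, 66x64x18 mm. Origin: centre of its underside.
- sample_cup: Bystander: white sample cup with lid, 72 mm across, 70 mm tall. Origin: centre of its underside.
- comb: Bystander: white gel comb lying flat, 35x100x8 mm. Origin: centre of its underside.
- marker: Bystander: black-and-white marker pen lying flat, 17x135x16 mm. Origin: centre of its underside.
Mind the look-alikes: they are no part of the job. What is shaped like the petri but blue is not meant.

How it is judged:
By the outcome, as a careful person would: the job done as asked, in the order asked, and still so for the second after the job is handed in, while the arm keeps its last pose, push and grip.
It also fails if it takes over 50 s, if anything falls off the work surface, if the arm or the gripper's body presses on something with over 40 N, if the wrist force passes 120 N, or if a joint passes its speed limit or range.

## Working session

There is one attempt and no reset: what is moved stays moved. The work goes in short steps, Python scripts to look and compute and a shell command to move; the robot and the scene stay as the last step left them, time stands still between calls to the robot, and variables do not carry over. Pictures are saved under pics/ and viewed, at most 10 in all, crops included, and the job is handed in when it is done.

```bash
mkdir -p pics; cat > h.py <<'E'
import numpy as np, cv2
from station import bot
def w(cam,uv,depth=None,z=None,M=None):
    M=M or bot.camera_model(cam);K=np.array(M["intrinsics"]);R=np.array(M["R"]);t=np.array(M["t"])
    d=np.linalg.inv(K)@[uv[0],uv[1],1.];c=-R.T@t;r=R.T@d
    s=depth if z is None else (z-c[2])/r[2]
    return c+s*r
def px(cam,X):
    M=bot.camera_model(cam);p=np.array(M["K"] if "K" in M else M["intrinsics"])@(np.array(M["R"])@X+np.array(M["t"]));return p[:2]/p[2]
E
python3 - <<'E'
from h import *
o=bot.get_obs();print({k:np.round(v,3) for k,v in o.items()})
ims=[]
for c in["scene","side"]:
    im,d=bot.read_camera(c);cv2.imwrite(f"pics/{c}0.png",im)
    M=bot.camera_model(c);print(c,"campos",np.round(-np.array(M["R"]).T@M["t"],3))
    for n in["petri","stage","loupe","red_cap_bottle","conical","lab_timer","sample_cup","comb","marker"]:
        for r in bot.trace(n,c)[:3]:
            m=r["mask"]&(d>0);vs=np.argwhere(m)
            if len(vs)==0: continue
            P=np.array([w(c,(u,v),d[v,u],M=M) for v,u in vs[::max(1,len(vs)//300)]])
            print(n,round(r["score"],2),np.round(r["at"]),np.round(np.median(P,0),3),np.round(np.percentile(P,3,0),3),np.round(np.percentile(P,97,0),3))
    for n in["petri","stage_top","focal_mark","loupe","lens"]:
        for r in bot.pinpoint(n,c)[:2]:
            u,v=np.round(r["at"]).astype(int);print("pt",n,round(r["score"],2),r["at"],np.round(w(c,r["at"],d[v,u],M=M),3))
E
```

```text
{'t': np.float64(0.0), 'q': array([-1.442,  0.478,  0.022,  1.556, -0.012,  1.109, -0.083]), 'joint_vel': array([-0.001,  0.001,  0.001,  0.001, -0.001, -0.   ,  0.001]), 'joint_torque': array([ 0.0000e+00, -5.9645e+01,  1.6080e+00, -2.8118e+01,  1.3000e-02,
        9.0000e-03,  0.0000e+00]), 'eef_pos': array([0.158, 0.656, 0.404]), 'tool_rot': array([-0.   ,  0.118,  0.993, -0.001]), 'contact_force': array([-0.692, -0.808,  0.626]), 'torque': array([-0.027,  0.065,  0.029]), 'grasp_force': np.float64(0.0), 'gripper_width': np.float64(1.003)}
scene campos [ 0.199 -0.477  0.653]
petri 0.86 [178. 203.] [0.396 0.387 0.015] [0.371 0.365 0.003] [0.425 0.421 0.018]
petri 0.74 [212. 195.] [0.494 0.381 0.015] [0.467 0.356 0.005] [0.523 0.414 0.018]
stage 0.74 [286. 216.] [0.623 0.207 0.01 ] [0.575 0.185 0.002] [0.704 0.26  0.15 ]
loupe 0.6 [269. 283.] [0.496 0.045 0.012] [0.387 0.02  0.001] [0.543 0.075 0.018]
loupe 0.49 [285. 185.] [0.682 0.327 0.016] [0.654 0.305 0.005] [0.714 0.363 0.02 ]
red_cap_bottle 0.62 [352. 242.] [0.689 0.036 0.053] [0.677 0.025 0.003] [0.753 0.097 0.087]
conical 0
[... 1705 characters left out ...]
62 0.034]
lab_timer 0.8 [285. 192.] [0.678 0.327 0.015] [0.65  0.306 0.002] [0.711 0.367 0.018]
sample_cup 0.83 [267. 162.] [0.666 0.426 0.052] [0.643 0.413 0.002] [0.703 0.472 0.071]
comb 0.76 [165. 239.] [0.36  0.253 0.002] [0.342 0.211 0.   ] [0.374 0.297 0.01 ]
marker 0.62 [197. 243.] [0.42  0.2   0.015] [0.414 0.154 0.009] [0.426 0.274 0.017]
pt petri 0.91 [174.1, 203.7] [0.399 0.365 0.016]
pt petri 0.89 [211.9, 195.3] [0.498 0.376 0.013]
pt stage_top 0.87 [275.7, 204.8] [0.61  0.223 0.056]
pt focal_mark 0.44 [312.6, 174.8] [0.685 0.202 0.132]
pt loupe 0.83 [231.3, 295.1] [0.443 0.042 0.007]
pt loupe 0.62 [313.7, 281.3] [0.594 0.006 0.024]
pt lens 0.84 [263.9, 281.7] [0.511 0.049 0.011]
```

```bash
python3 - <<'E'
import cv2
im=cv2.imread("pics/scene0.png")[130:330,140:400];cv2.imwrite("pics/s0c.png",cv2.resize(im,None,fx=3,fy=3,interpolation=cv2.INTER_CUBIC)[:600,:800])
E
```

```text
(no output)
```

View pics/s0c.png

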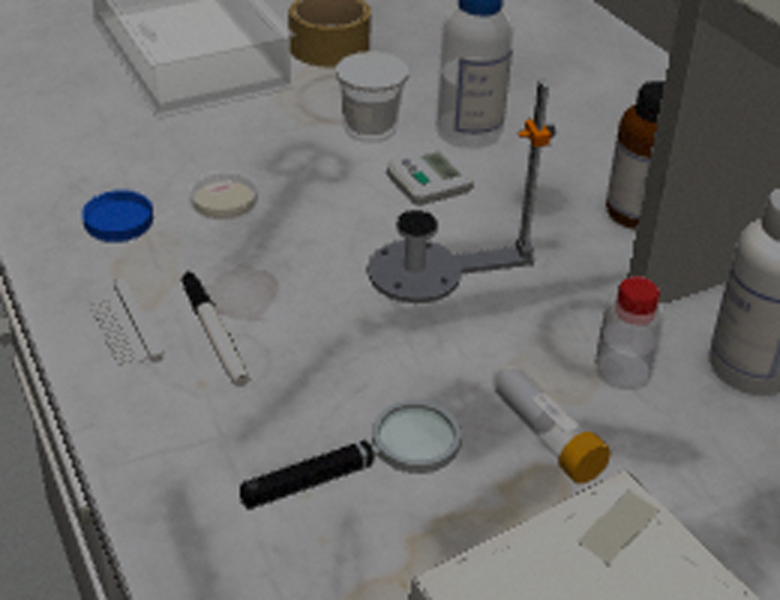

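The picture shows the real dish (agar with a red mark) at full-frame pixel (214,195), the blue look-alike at (179,202), the stage top at (279,204), the orange pointer at (319,174) and the loupe at (245,290) to (279,275). I'm setting out to the spot above the dish.

```bash
python3 -m pendant '[[0.0854,-0.0325,-0.0155,0,0],[0.0854,-0.0325,-0.0155,0,0],[0.0854,-0.0325,-0.0155,0,0],[0.0854,-0.0325,-0.0155,0,0],[0.0854,-0.0325,-0.0155,0,0],[0.0854,-0.0325,-0.0155,0,0],[0.0854,-0.0325,-0.0155,0,0],[0.0854,-0.0325,-0.0155,0,0],[0.0854,-0.0325,-0.0155,0,0],[0.0854,-0.0325,-0.0155,0,0],[0.0854,-0.0325,-0.0155,0,0],[0.0854,-0.0325,-0.0155,0,0]]'
python3 -m pendant '[[0.0854,0,0,0.03,0],[0.0854,0,0,0.03,0],[0.0854,0,0,0.03,0],[0.0854,0,0,0,0],[0.0854,0,0,0,0],[0.0854,0,0,0,0]]'
cat >> h.py <<'E'
from scipy.spatial.transform import Rotation as Rn
def tool(v):
    q=bot.get_obs()["tool_rot"];return Rn.from_quat([*q[1:],q[0]]).inv().apply(v)
def circ(mask,cam,z,M):
    c=max(cv2.findContours(mask.astype(np.uint8),0,1)[0],key=len)[:,0]
    P=np.array([w(cam,p,z=z,M=M)[:2] for p in c]);(cc,r)=cv2.minEnclosingCircle((P*1000).astype(np.float32));return np.array(cc)/1000,r
E
python3 - <<'E'
from h import *
M=bot.camera_model("wrist");im,d=bot.read_camera("wrist");cv2.imwrite("pics/w1.png",im)
print(np.round(-np.array(M["R"]).T@M["t"],3))
for r in bot.trace("petri","wrist"):
    c,R=circ(r["mask"],"wrist",0.013,M);print(r["score"],r["at"],c,R)
    m=r["mask"]&(d>0);print(np.mean([w("wrist",(u,v),d[v,u],M=M) for v,u in np.argwhere(m)[::20]],0))
E
```

```text
t: 2.5
eef_pos: [0.495, 0.3826, 0.405]
tool_rot: [0.0, 0.118, 0.993, 0.0]
contact_force: [0.2, 0.8, 0.1]
gripper_width: 0.998
grasp_force: 0.0
t: 3.0
eef_pos: [0.4943, 0.3844, 0.3163]
tool_rot: [0.001, 0.118, 0.993, 0.001]
contact_force: [0.1, 0.5, 0.9]
gripper_width: 0.999
grasp_force: 0.0
[0.421 0.402 0.285]
0.97 [244.3, 74.0] [0.39770828 0.39548602] 31.220060348510742
[0.39707536 0.39656854 0.01429243]
0.6 [254.5, 181.8] [0.49532465 0.38711325] 32.09609603881836
[0.49434379 0.38741311 0.01406054]
```

View pics/w1.png

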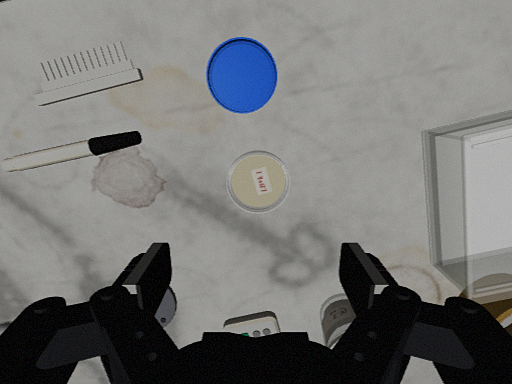

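The wrist picture shows the agar dish with its red mark at (258,181) and the blue look-alike at (242,75). The dish centre comes out at (0.495, 0.387), so I'm descending.

```bash
python3 -m pendant '[[0.075,0,0.003,0.03,0],[0.075,0,0,0.03,0],[0.075,0,0,0.03,0],[0.075,0,0,0.025,0],[0.075,0,0,0.015,0],[0.075,0,0,0.005,0],[0.075,0,0,0.004,0],[0.075,0,0,0.004,0],[0.075,0,0,0,0],[0.075,0,0,0,0]]' 20
python3 - <<'E'
from h import *
o=bot.get_obs();print(o["eef_pos"],o["contact_force"])
im,d=bot.read_camera("side")
c=im[120:270,130:330];cv2.imwrite("pics/s1.png",cv2.resize(c,None,fx=4,fy=4,interpolation=cv2.INTER_CUBIC))
E
```

```text
t: 3.93
eef_pos: [0.495, 0.3872, 0.1729]
tool_rot: [0.001, 0.118, 0.993, 0.001]
contact_force: [-0.4, 0.6, 0.3]
gripper_width: 0.875
grasp_force: 0.0
[0.49497928 0.38717102 0.17290293] [-0.38613685  0.58023442  0.27839707]
```

View pics/s1.png

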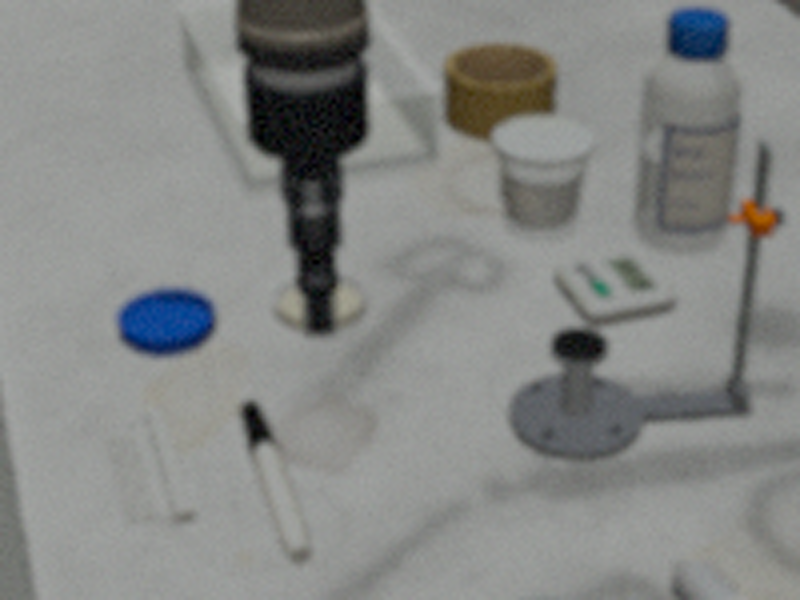

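The fingers straddle the dish at (320,305) in the crop, aligned. I'm lowering a little and closing.

```bash
python3 -m pendant '[[0.075,0,0,0.002,0],[0.075,0,0,0.002,0],[0.075,0,0,0,0],[0.055,0,0,0,0],[0.055,0,0,0,0],[0.05,0,0,0,0],[0.05,0,0,0,0],[0.05,0,0,0,0]]' 20
python3 -m pendant '[[0.05,0,0,0,0],[0.05,0,0,-0.005,0],[0.05,0,0,-0.015,0],[0.05,0,0,-0.03,0],[0.05,0,0,-0.03,0],[0.05,0,0,-0.03,0],[0.05,0,0,0,0]]'
```

```text
t: 4.65
eef_pos: [0.4951, 0.3876, 0.1692]
tool_rot: [0.001, 0.118, 0.993, 0.001]
contact_force: [-1.5, 0.6, 9.8]
gripper_width: 0.667
grasp_force: 26.5
t: 5.23
eef_pos: [0.4964, 0.3879, 0.284]
tool_rot: [0.003, 0.118, 0.993, 0.004]
contact_force: [1.2, 0.2, -0.2]
gripper_width: 0.671
grasp_force: 21.7
```

```bash
python3 - <<'E'
from h import *
M=bot.camera_model("wrist");im,d=bot.read_camera("wrist");cv2.imwrite("pics/w2.png",im)
for r in bot.trace("petri","wrist"):
    m=r["mask"]&(d>0);print(r["score"],r["at"],np.mean([w("wrist",(u,v),d[v,u],M=M) for v,u in np.argwhere(m)[::20]],0))
for c in["scene","side"]:
    im,d=bot.read_camera(c)
    for n,z in(("stage_top",.055),("focal_mark",None)):
        for r in bot.pinpoint(n,c)[:2]:
            u,v=np.round(r["at"]).astype(int);print(c,n,round(r["score"],2),r["at"],w(c,r["at"],d[v,u]),w(c,r["at"],z=z) if z else "")
    M=bot.camera_model(c)
    hsv=cv2.cvtColor(im,40);b=((hsv[...,0]>5)&(hsv[...,0]<22)&(hsv[...,1]>200)&(hsv[...,2]>120)&(np.arange(512)>290)&(np.arange(384)<210)[:,None])
    vs=np.argwhere(b);print("orange",vs.min(0),vs.max(0),vs.mean(0));
    P=np.array([w(c,(u,v),d[v,u],M=M) for v,u in vs]);P=P[(P[:,0]<.76)&(P[:,2]>.05)];print(P[np.argsort(P[:,0])].round(3)[::6])
    # dark top disc: points z .05-.06 near stage
    Q=np.array([w(c,(u,v),d[v,u],M=M) for v in range(150,260) for u in range(250,320) if d[v,u]>0])
    s=Q[(abs(Q[:,2]-.055)<.004)&(np.hypot(Q[:,0]-.61,Q[:,1]-.215)<.035)];print("top",s.mean(0),s.min(0),s.max(0),len(s))
    s=Q[(abs(Q[:,2]-.008)<.004)&(np.hypot(Q[:,0]-.61,Q[:,1]-.215)<.06)];cc,r=cv2.minEnclosingCircle((s[:,:2]*1000).astype(np.float32));print("foot",cc,r)
E
```

```text
0.97 [232.7, 65.2] [0.39668175 0.39556506 0.01425094]
0.75 [252.4, 255.5] [0.49528214 0.38877091 0.12883301]
scene focal_mark 0.57 [313.5, 173.5] [0.69052616 0.20445839 0.13432806] 
orange [170 313] [175 322] [172.81818182 318.        ]
[[0.687 0.202 0.135]
 [0.697 0.187 0.139]
 [0.699 0.19  0.139]
 [0.704 0.188 0.139]]
top [0.60696751 0.21954296 0.05576028] [0.59116473 0.20437176 0.05109112] [0.62401739 0.23950466 0.05880042] 109
foot (613.8605346679688, 204.12718200683594) 57.84322738647461
side stage_top 0.86 [271.6, 205.7] [0.60026519 0.22550968 0.05407284] [0.59969652 0.22426798 0.055     ]
side stage_top 0.68 [344.0, 265.3] [0.67877105 0.03293731 0.01420621] [ 0.64958369 -0.00273616  0.055     ]
side focal_mark 0.65 [311.8, 170.6] [ 8.19166083e-01  4.28854584e-01 -1.78650045e-04] 
orange [171 316] [176 323] [173.83333333 318.875     ]
[[0.692 0.195 0.137]
 [0.694 0.189 0.134]
 [0.697 0.19  0.134]
 [0.698 0.193 0.137]]
top [0.60403248 0.22118703 0.05472619] [0.58878271 0.20586196 0.0513975 ] [0.62057048 0.24042438 0.05699032] 109
foot (617.3518676757812, 216.1740264892578) 52.88364028930664
```

Dish lifted. I'm moving to above the stage at about z = 0.40 and looking from there.

```bash
python3 -m pendant '[[0.05,-0.012,-0.011,-0.012,0],[0.05,-0.022,-0.021,-0.02,0],[0.05,-0.024,-0.023,-0.02,0],[0.05,-0.024,-0.023,-0.02,0],[0.05,-0.024,-0.023,-0.02,0],[0.05,-0.022,-0.021,-0.012,0],[0.05,-0.012,-0.011,-0.012,0],[0.05,-0.006,-0.0045,0,0],[0.05,0,0,0,0],[0.05,0,0,0,0],[0.05,0,0,0,0],[0.05,0,0,0,0]]'
python3 - <<'E'
from h import *
M=bot.camera_model("wrist");im,d=bot.read_camera("wrist");cv2.imwrite("pics/w3.png",im)
for n in("stage_top","focal_mark"):
    for r in bot.pinpoint(n,"wrist")[:2]:
        u,v=np.round(r["at"]).astype(int);print(n,round(r["score"],2),r["at"],w("wrist",r["at"],d[v,u],M=M))
for r in bot.trace("petri","wrist")[:3]:print("petri",r["score"],r["at"],[np.round(np.median([w("wrist",(u,v),d[v,u],M=M) for v,u in np.argwhere(r["mask"]&(d>0))],0),4)])
P=np.array([[*w("wrist",(u,v),d[v,u],M=M),u,v] for v in range(384) for u in range(512) if d[v,u]>0])
for z,R in((.055,.03),(.008,.055)):
    s=P[(abs(P[:,2]-z)<.0045)&(np.hypot(P[:,0]-.606,P[:,1]-.22)<R)]
    if len(s):
        cc,r=cv2.minEnclosingCircle((s[:,:2]*1000).astype(np.float32));print(z,len(s),s.mean(0),cc,r)
E
```

```text
t: 6.63
eef_pos: [0.6031, 0.2208, 0.3926]
tool_rot: [-0.001, 0.117, 0.993, -0.0]
contact_force: [-0.3, 0.4, 0.1]
gripper_width: 0.669
grasp_force: 21.7
stage_top 0.73 [256.3, 179.5] [0.60854164 0.22052806 0.05438517]
focal_mark 0.53 [77.9, 60.4] [0.43920392 0.0548742  0.00820736]
petri 0.88 [254.8, 256.3] [array([0.6   , 0.2209, 0.2376])]
0.055 718 [6.06359191e-01 2.21620730e-01 5.49406769e-02 2.56813370e+02
 1.77472145e+02] (607.0401000976562, 221.5540313720703) 17.05976104736328
0.008 2322 [6.01709031e-01 2.22713724e-01 7.89619841e-03 2.56583118e+02
 1.64209733e+02] (607.0607299804688, 221.43006896972656) 39.81256103515625
```

View pics/w3.png

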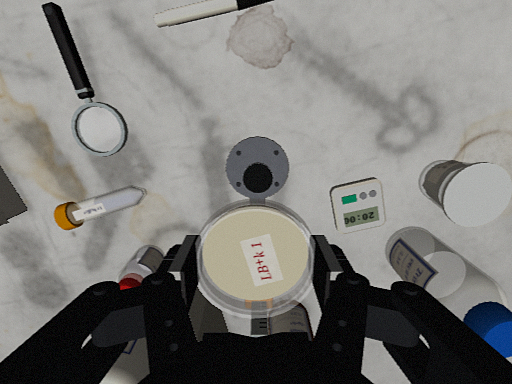

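The picture shows the stage top at (257,178), the held dish at (255,257) and the loupe at the upper left, with its ring at (99,128). The stage fit gives centre (0.607, 0.2215) with radii of 17.1 and 39.8 mm, which match the given sizes. Next I'll check the dish offset in the grip and read the loupe's pose from this frame.

```bash
python3 - <<'E'
from h import *
M=bot.camera_model("wrist");im,d=bot.read_camera("wrist")
r=bot.trace("petri","wrist")[0]
P=np.array([w("wrist",(u,v),d[v,u],M=M) for v,u in np.argwhere(r["mask"]&(d>0))]);P=P[abs(P[:,2]-.2376)<.006]
print("dish min x",np.percentile(P[:,0],[.5,2]),"y",np.percentile(P[:,1],[1,99]), bot.get_obs()["eef_pos"])
print(circ(r["mask"],"wrist",.236,M))
for n in("loupe","lens"):
    for r in bot.pinpoint(n,"wrist")[:2]:print(n,r["score"],r["at"],w("wrist",r["at"],z=.012,M=M))
r=bot.trace("loupe","wrist")[0];m=r["mask"];print(r["score"],r["at"])
vs=np.argwhere(m);g=cv2.cvtColor(im,6)
b=np.array([(u,v) for v,u in vs if g[v,u]<60]);b=np.array([w("wrist",p,z=.012,M=M)[:2] for p in b])
rc=cv2.minAreaRect((b*1000).astype(np.float32));print("handle",rc,cv2.boxPoints(rc))
l=np.array([(u,v) for v,u in vs if g[v,u]>=60]);l=np.array([w("wrist",p,z=.012,M=M)[:2] for p in l]);print("ring",cv2.minEnclosingCircle((l*1000).astype(np.float32)))
# pose of scale
A=np.array([w("wrist",(u,v),d[v,u],M=M) for v in range(384) for u in range(512) if d[v,u]>0])
s=A[(A[:,2]>.004)&(A[:,2]<.012)&(A[:,0]>.648)&(A[:,0]<.72)&(abs(A[:,1]-.215)<.04)];print(len(s),s.mean(0) if len(s) else 0)
E
python3 - <<'E'
E
```

```text
dish min x [0.57363747 0.57465433] y [0.19125132 0.24703782] [0.60401788 0.21926846 0.39351327]
(array([0.60426959, 0.21955756]), 33.596805572509766)
loupe 0.92 [77.8, 60.9] [0.44149357 0.05547187 0.012     ]
lens 0.97 [100.0, 130.6] [0.51865444 0.04993985 0.012     ]
0.89 [86.3, 111.7]
handle ((463.6150817871094, 60.48638916015625), (60.84192657470703, 161.54119873046875), 81.89324951171875) [[379.36172   41.75952 ]
 [539.28864   18.979322]
 [547.8684    79.21326 ]
 [387.94153  101.993454]]
ring ((463.9329833984375, 49.72502899169922), 83.5400619506836)
2 [0.6488521  0.22128474 0.00659968]
```

The dish is centred in the grip. Descending over the stage.

```bash
python3 -m pendant '[[0.05,-0.003,0.002,0.015,0],[0.05,0,0,0.03,0],[0.05,0,0,0.03,0],[0.05,0,0,0.03,0],[0.05,0,0,0.025,0],[0.05,0,0,0.015,0],[0.05,0,0,0.008,0],[0.05,0,0,0.004,0],[0.05,0,0,0.003,0],[0.05,0,0,0,0],[0.05,0,0,0,0],[0.05,0,0,0,0]]'
```

```text
t: 8.08
eef_pos: [0.608, 0.2203, 0.2349]
tool_rot: [0.001, 0.118, 0.993, 0.001]
contact_force: [0.9, 0.4, -1.1]
gripper_width: 0.667
grasp_force: 21.7
```

```bash
python3 -m pendant '[[0.05,0,0.001,0.003,0],[0.05,0,0,0.002,0],[0.05,0,0,0.002,0],[0.05,0,0,0.0015,0],[0.05,0,0,0,0],[0.05,0,0,0,0]]'
```

```text
t: 8.58
eef_pos: [0.6078, 0.221, 0.225]
tool_rot: [-0.0, 0.118, 0.993, -0.0]
contact_force: [0.2, -0.1, -1.0]
gripper_width: 0.665
grasp_force: 21.7
```

```bash
python3 -m pendant '[[0.05,0,0,0.001,0],[0.05,0,0,0,0]]'; python3 -m pendant '[[0.05,0,0,0.0008,0],[0.05,0,0,0,0]]'; python3 -m pendant '[[0.05,0,0,0.0005,0],[0.05,0,0,0,0]]'
```

```text
t: 8.75
eef_pos: [0.6079, 0.2211, 0.2242]
tool_rot: [0.0, 0.118, 0.993, 0.0]
contact_force: [-1.0, -0.2, -0.0]
gripper_width: 0.664
grasp_force: 21.8
t: 8.92
eef_pos: [0.6079, 0.2211, 0.2241]
tool_rot: [0.0, 0.118, 0.993, 0.0]
contact_force: [-2.3, -0.8, 5.9]
gripper_width: 0.665
grasp_force: 22.1
t: 9.08
eef_pos: [0.6079, 0.2211, 0.224]
tool_rot: [0.0, 0.118, 0.993, 0.0]
contact_force: [-3.3, -0.7, 8.0]
gripper_width: 0.665
grasp_force: 22.4
```

Contact at 8 N. I'm easing off slightly and opening slowly.

```bash
python3 -m pendant '[[0.05,0,0,-0.0008,0],[0.056,0,0,0,0],[0.058,0,0,0,0],[0.06,0,0,0,0],[0.064,0,0,0,0],[0.07,0,0,0,0],[0.078,0,0,0,0],[0.078,0,0,0,0]]'
python3 -m pendant '[[0.082,0,0,-0.003,0],[0.082,0,0,-0.01,0],[0.082,0,0,-0.02,0],[0.082,0,0,-0.03,0],[0.082,0,0,-0.03,0],[0.082,0,0,-0.03,0],[0.082,0,0,-0.03,0],[0.082,0,0,0,0],[0.082,0,0,0,0]]'
python3 - <<'E'
from h import *
M=bot.camera_model("wrist");im,d=bot.read_camera("wrist");cv2.imwrite("pics/w4.png",im)
for r in bot.trace("petri","wrist"):
    print(r["score"],r["at"],circ(r["mask"],"wrist",.068,M),np.median([w("wrist",(u,v),d[v,u],M=M) for v,u in np.argwhere(r["mask"]&(d>0))],0))
for n in("loupe","lens"):
    for r in bot.pinpoint(n,"wrist")[:2]:print(n,r["score"],r["at"],w("wrist",r["at"],z=.013,M=M))
for c in("scene","side"):
    bot.read_camera(c)
    for n in("loupe","lens"):
        for r in bot.pinpoint(n,c)[:2]:print(c,n,r["score"],r["at"],w(c,r["at"],z=.008))
E
```

```text
t: 9.75
eef_pos: [0.6078, 0.2211, 0.2236]
tool_rot: [-0.0, 0.118, 0.993, -0.0]
contact_force: [0.2, 0.3, -0.1]
gripper_width: 0.912
grasp_force: 0.0
t: 10.5
eef_pos: [0.6084, 0.2211, 0.38]
tool_rot: [0.002, 0.118, 0.993, 0.001]
contact_force: [-0.2, 0.3, -0.8]
gripper_width: 0.963
grasp_force: 0.0
0.9 [254.6, 176.7] (array([0.60902509, 0.21956128]), 32.71016311645508) [0.60768411 0.22030383 0.06921481]
0.6 [255.1, 246.4] (array([0.71995856, 0.19430862]), 82.86937713623047) [0.69434678 0.20369773 0.02203222]
loupe 0.59 [65.0, 54.2] [0.44264354 0.05567749 0.013     ]
lens 0.69 [88.7, 122.3] [0.5139433  0.05171983 0.013     ]
scene loupe 0.78 [245.8, 291.6] [0.43457879 0.03651411 0.008     ]
scene loupe 0.61 [278.4, 221.8] [0.60429248 0.21041458 0.008     ]
scene lens 0.9 [278.5, 274.9] [0.51831414 0.0496568  0.008     ]
scene lens 0.35 [311.2, 173.6] [0.80370241 0.37292781 0.008     ]
side loupe 0.75 [231.3, 293.8] [0.4434591  0.04409386 0.008     ]
side lens 0.81 [266.9, 280.9] [0.51837441 0.05184212 0.008     ]
```

View pics/w4.png

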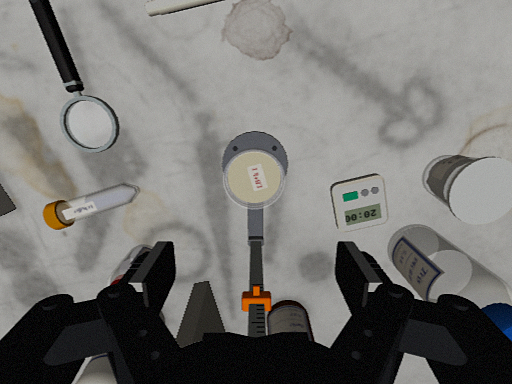

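The dish sits on the stage top at (255,177), centred within about 1.5 mm. The pointer is visible at (257,291) and the loupe at the upper left. I'm measuring the pointer and the handle line from this view.

```bash
python3 - <<'E'
from h import *
M=bot.camera_model("wrist");im,d=bot.read_camera("wrist")
hsv=cv2.cvtColor(im,40);b=(hsv[...,0]>5)&(hsv[...,0]<22)&(hsv[...,1]>180)&(hsv[...,2]>90)
U,V=np.meshgrid(np.arange(512),np.arange(384));b&=(U>225)&(U<285)&(V>270)
P=np.array([w("wrist",(u,v),d[v,u],M=M) for v,u in np.argwhere(b&(d>0))]);P=P[P[:,2]>.1]
print("orange z",np.percentile(P[:,2],[2,25,50,75,98]),"x",P[:,0].min(),P[:,0].max(),"y",P[:,1].min(),P[:,1].max())
P=P[np.argsort(P[:,0])];print(P[:20:2].round(4));print("med",np.median(P,0))
A=np.array([w("wrist",(u,v),d[v,u],M=M) for v in range(200,285) for u in range(235,285) if d[v,u]>0]);s=A[(abs(A[:,2]-.008)<.004)&(A[:,0]>.652)&(A[:,0]<.69)];print("bar",s.mean(0))
g=cv2.cvtColor(im,6);k=(g<55)&(U<100)&(V<100)
n,l,st,ce=cv2.connectedComponentsWithStats(k.astype(np.uint8));i=1+st[1:,4].argmax();print(st[i])
h=np.array([w("wrist",(u,v),z=.013,M=M)[:2] for v,u in np.argwhere(l==i)],np.float32);x,y,cx,cy=cv2.fitLine(h,1,0,.01,.01).ravel();print("handle dir",np.degrees(np.arctan2(y,x)),cx,cy, "x range",h[:,0].min(),h[:,0].max())
r=bot.trace("loupe","wrist")[0];m=r["mask"]&(V>88);print("ring",circ(m,"wrist",.012,M))
for xx in(.44,.445,.515):print(xx,cy+(xx-cx)*y/x)
E
```

```text
orange z [0.13186151 0.13564257 0.1368194  0.13737294 0.13870923] x 0.6855325621664736 0.7094846616500124 y 0.18733159905511848 0.21338766611868817
[[0.6855 0.2018 0.1328]
 [0.6858 0.2044 0.1333]
 [0.6863 0.2008 0.1329]
 [0.6864 0.2016 0.1329]
 [0.6866 0.2016 0.1341]
 [0.6868 0.2024 0.1327]
 [0.687  0.2032 0.1341]
 [0.6875 0.2049 0.1326]
 [0.688  0.2021 0.1324]
 [0.6881 0.2039 0.1328]]
med [0.69734273 0.20193673 0.1368194 ]
bar [0.67606709 0.20520248 0.00794848]
[  29    0   55   95 1736]
handle dir 2.2995265 0.4373672 0.05181736 x range 0.3863647 0.48122063
ring (array([0.50959506, 0.05001855]), 38.33856964111328)
0.44 0.051923085
0.445 0.052123863
0.515 0.054934774
```

```bash
python3 - <<'E'
from h import *
im,d=bot.read_camera("scene");M=bot.camera_model("scene")
A=np.array([w("scene",(u,v),d[v,u],M=M) for v in range(100,384,3) for u in range(0,512,3) if d[v,u]>0])
s=A[(A[:,2]>.04)&(A[:,0]>.3)&(A[:,0]<.6)&(A[:,1]<.12)&(A[:,1]>-.3)];print(len(s),s.min(0),s.max(0))
E
python3 -m pendant '[[0.06,0.008,-0.013,0,0],[0.06,0.014,-0.025,0.0,0],[0.06,0.016,-0.028,0,0],[0.06,0.016,-0.028,0,0],[0.06,0.016,-0.028,0,0],[0.06,0.016,-0.028,0.005,0],[0.06,0.014,-0.025,0.01,0],[0.06,0.011,-0.019,0.01,0],[0.06,0.007,-0.010,0.01,0],[0.06,0,0,0,-6],[0.06,0,0,0,-6],[0.06,0,0,0,-6]]'
```

```text
922 [ 0.4313664  -0.25268989  0.0422604 ] [ 0.59981455 -0.08191088  0.0764799 ]
t: 12.15
eef_pos: [0.4451, 0.0502, 0.3418]
tool_rot: [0.0, -0.041, 0.999, 0.0]
contact_force: [-0.1, 0.2, -0.2]
gripper_width: 0.706
grasp_force: 0.0
```

```bash
python3 -m pendant '[[0.06,0,0,0,0],[0.06,0,0,0,0]]'; python3 - <<'E'
from h import *
M=bot.camera_model("wrist");im,d=bot.read_camera("wrist");cv2.imwrite("pics/w5.png",im)
for n in("loupe","lens"):
    for r in bot.pinpoint(n,"wrist")[:1]:print(n,r["score"],r["at"],w("wrist",r["at"],z=.012,M=M))
r=bot.trace("loupe","wrist")[0];m=r["mask"];g=cv2.cvtColor(im,6)
k=(m&(g<60)).astype(np.uint8)
n,l,st,ce=cv2.connectedComponentsWithStats(k);i=1+st[1:,4].argmax();print(st[i])
h=np.array([w("wrist",(u,v),z=.012,M=M)[:2] for v,u in np.argwhere(l==i)],np.float32)
print(cv2.minAreaRect(h*1000));x,y,cx,cy=cv2.fitLine(h,1,0,.01,.01).ravel();print("dir",np.degrees(np.arctan2(y,x)),cx,cy,h.min(0),h.max(0))
E
```

```text
t: 12.32
eef_pos: [0.4453, 0.0504, 0.3418]
tool_rot: [0.0, -0.037, 0.999, 0.0]
contact_force: [-0.0, -0.6, -0.3]
gripper_width: 0.698
grasp_force: 0.0
loupe 0.69 [254.2, 167.2] [0.43597759 0.04867443 0.012     ]
lens 0.84 [249.6, 234.3] [0.51386094 0.04908027 0.012     ]
[ 246  114   18   85 1065]
((425.956298828125, 48.42207336425781), (89.20841979980469, 13.197649955749512), 0.26027414202690125)
dir -0.15785114 0.4129067 0.048380233 [0.38133752 0.0416999 ] [0.47057432 0.05519607]
```

View pics/w5.png

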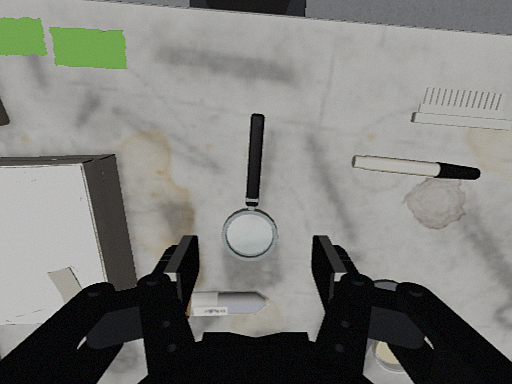

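The loupe lies with its handle almost exactly along world x, from (257,115) to (251,205), with the lens at (250,234). Its origin is about (0.440, 0.0485). Descending to grip.

```bash
python3 -m pendant '[[0.045,0.005,-0.002,0,4.2],[0.045,0,0,0.02,0],[0.045,0,0,0.035,0],[0.045,0,0,0.035,0],[0.045,0,0,0.035,0],[0.045,0,0,0.02,0],[0.045,0,0,0.01,0],[0.045,0,0,0.006,0],[0.045,0,0,0.002,0],[0.045,0,0,0,0],[0.045,0,0,0,0]]'
python3 - <<'E'
from h import *
o=bot.get_obs();print(o["eef_pos"],o["tool_rot"])
M=bot.camera_model("wrist");im,d=bot.read_camera("wrist")
r=bot.pinpoint("lens","wrist")[0];print(r["score"],r["at"],w("wrist",r["at"],z=.012,M=M))
im,d=bot.read_camera("side");cv2.imwrite("pics/s2.png",cv2.resize(im[200:350,160:360],None,fx=4,fy=4,interpolation=cv2.INTER_CUBIC))
E
```

```text
t: 13.43
eef_pos: [0.441, 0.0482, 0.1797]
tool_rot: [0.001, -0.002, 1.0, 0.0]
contact_force: [-0.3, 0.0, 1.3]
gripper_width: 0.529
grasp_force: 0.0
[0.441031   0.04818504 0.17972294] [ 1.02107766e-03 -1.87450811e-03  9.99997684e-01  2.74664596e-04]Traceback (most recent call last):
  File "<stdin>", line 4, in <module>
IndexError: list index out of range
```

```bash
python3 -m pendant '[[0.045,0,0,0.003,0],[0.03,0,0,0,0],[0.02,0,0,0,0],[0.012,0,0,0,0],[0.008,0,0,0,0],[0.008,0,0,0,0],[0.008,0,0,0,0],[0.008,0,0,0,0],[0.008,0,0,0,0]]' 50
python3 -m pendant '[[0.008,0,0,-0.005,0],[0.008,0,0,-0.015,0],[0.008,0,0,-0.03,0],[0.008,0,0,-0.03,0],[0.008,0,0,-0.03,0],[0.008,0,0,-0.03,0],[0.008,0,0,-0.02,0],[0.008,0,0,-0.01,0],[0.008,0,0,0,0],[0.008,0,0,0,0],[0.008,0,0,0,0]]'
cat > look.py <<'E'
from h import *
import sys
o=bot.get_obs();print("tcp",o["eef_pos"].round(4))
M=bot.camera_model("wrist");im,d=bot.read_camera("wrist");cv2.imwrite(sys.argv[1],im)
for n in("loupe","lens"):
    for r in bot.pinpoint(n,"wrist")[:1]:print(n,r["score"],r["at"],w("wrist",r["at"],z=o["eef_pos"][2]-.168,M=M).round(4))
for r in bot.trace("loupe","wrist")[:1]:
    P=np.array([w("wrist",(u,v),d[v,u],M=M) for v,u in np.argwhere(r["mask"]&(d>0))]);P=P[P[:,2]>o["eef_pos"][2]-.19]
    R=P[P[:,0]>o["eef_pos"][0]+.042]
    # plane fit
    c=P.mean(0);n=np.linalg.svd(P-c)[2][2];n*=np.sign(n[2]);print(r["score"],r["at"],"normal",n.round(3),"n",len(P),"z",np.percentile(P[:,2],[5,50,95]).round(4),P.min(0).round(4),P.max(0).round(4))
    if len(R): print("ring circle",cv2.minEnclosingCircle((R[:,:2]*1000).astype(np.float32)),"z",np.median(R[:,2]))
for c in("scene","side"):
    im,d=bot.read_camera(c)
    for r in bot.pinpoint("lens",c)[:1]:print(c,r["score"],r["at"],w(c,r["at"],z=o["eef_pos"][2]-.168).round(4))
E
python3 look.py pics/w6.png
```

```text
t: 14.28
eef_pos: [0.4404, 0.0481, 0.176]
tool_rot: [0.0, -0.002, 1.0, 0.0]
contact_force: [-0.8, 0.7, 4.4]
gripper_width: 0.146
grasp_force: 49.5
t: 15.2
eef_pos: [0.4399, 0.048, 0.3448]
tool_rot: [-0.001, -0.002, 1.0, -0.0]
contact_force: [0.2, -1.2, -0.7]
gripper_width: 0.143
grasp_force: 48.9
tcp [0.4399 0.048  0.3448]
scene 0.71 [282.2, 213.0] [0.5175 0.0511 0.1768]
side 0.68 [267.1, 210.8] [0.5118 0.0496 0.1768]
```

View pics/w6.png

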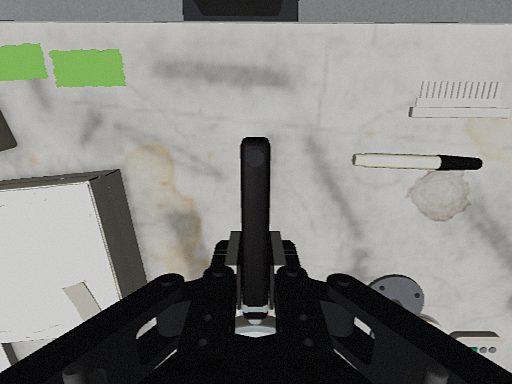

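The handle is gripped squarely, at (256,230) in the image, with the lens hidden behind the gripper. Carrying it over the dish, still high.

```bash
python3 -m pendant '[[0.008,-0.005,0.009,0,0],[0.008,-0.01,0.018,0,0],[0.008,-0.012,0.023,0,0],[0.008,-0.0125,0.024,0,0],[0.008,-0.0125,0.024,0,0],[0.008,-0.0125,0.024,0,0],[0.008,-0.012,0.022,0,0],[0.008,-0.009,0.016,0,0],[0.008,-0.0065,0.0125,0,0],[0.008,0,0,0.01,0],[0.008,0,0,0,0],[0.008,0,0,0,0]]'
python3 -m pendant '[[0.008,0,0,0,0],[0.008,0,0,0,0],[0.008,0,0,0,0]]'
cat > look2.py <<'E'
from h import *
o=bot.get_obs();T=o["eef_pos"];print("tcp",T.round(4),o["tool_rot"].round(4))
for c in("scene","side"):
    im,d=bot.read_camera(c);M=bot.camera_model(c);cv2.imwrite(f"pics/{c}_l.png",im)
    for n,dz in(("lens",.168),("loupe",.168)):
        for r in bot.pinpoint(n,c)[:1]:print(c,n,round(r["score"],2),r["at"],w(c,r["at"],z=T[2]-dz).round(4))
    A=np.array([w(c,(u,v),d[v,u],M=M) for v in range(100,300) for u in range(200,360) if d[v,u]>0])
    s=A[(abs(A[:,2]-T[2]+.163)<.012)&(A[:,0]>T[0]+.035)&(A[:,0]<T[0]+.12)&(abs(A[:,1]-T[1])<.045)]
    n=np.linalg.svd(s-s.mean(0))[2][2];n*=np.sign(n[2])
    print("ring",len(s),"normal",n.round(3),"z",np.percentile(s[:,2],[5,50,95]).round(4),"x",np.percentile(s[:,0],[1,99]).round(4),"y",np.percentile(s[:,1],[1,99]).round(4),cv2.minEnclosingCircle((s[s[:,0]>T[0]+.045][:,:2]*1000).astype(np.float32)))
    hsv=cv2.cvtColor(im,40);b=((hsv[...,0]>5)&(hsv[...,0]<22)&(hsv[...,1]>180)&(hsv[...,2]>100)&(np.arange(512)>300)&(np.arange(384)<190)[:,None])
    P=np.array([w(c,(u,v),d[v,u],M=M) for v,u in np.argwhere(b) if d[v,u]>0]);P=P[(P[:,0]<.73)&(P[:,2]>.1)];print("orange",P[np.argsort(P[:,0])][:6].round(4).tolist(),np.percentile(P[:,2],[2,50,98]).round(4))
E
python3 look2.py
```

```text
t: 16.6
eef_pos: [0.5311, 0.2202, 0.3345]
tool_rot: [-0.001, -0.002, 1.0, -0.001]
contact_force: [0.2, -0.3, -0.7]
gripper_width: 0.148
grasp_force: 48.9
t: 16.85
eef_pos: [0.5317, 0.2202, 0.336]
tool_rot: [0.0, -0.001, 1.0, 0.0]
contact_force: [0.7, -0.1, -1.0]
gripper_width: 0.147
grasp_force: 48.9
tcp [0.5317 0.2202 0.336 ] [ 2.0e-04 -1.5e-03  1.0e+00  1.0e-04]
scene lens 0.57 [277.8, 164.0] [0.6041 0.2301 0.168 ]
scene loupe 0.87 [254.0, 174.9] [0.5325 0.2096 0.168 ]
ring 404 normal [-0.007 -0.024  1.   ] z [0.1669 0.1712 0.1753] x [0.5676 0.6367] y [0.1883 0.2482] ((608.1151123046875, 219.2947235107422), 32.985328674316406)
orange [[0.6884, 0.2032, 0.1341], [0.6902, 0.2017, 0.1346], [0.6921, 0.2003, 0.1349], [0.693, 0.189, 0.1383], [0.695, 0.1922, 0.1388], [0.695, 0.1968, 0.139]] [0.1331 0.1379 0.1403]
side lens 0.98 [274.5, 163.2] [0.599  0.2184 0.168 ]
side loupe 0.64 [243.3, 171.0] [0.5252 0.2082 0.168 ]
ring 439 normal [-0.006 -0.028  1.   ] z [0.1653 0.1695 0.1731] x [0.5701 0.6343] y [0.1895 0.2504] ((604.6569213867188, 220.8554229736328), 33.43830108642578)
orange [[0.6908, 0.1929, 0.1356], [0.6912, 0.1894, 0.1374], [0.6915, 0.1944, 0.1371], [0.6916, 0.2027, 0.1327], [0.692, 0.1998, 0.1367], [0.6922, 0.1906, 0.1341]] [0.1316 0.1365 0.1383]
```

Against the same cameras' stage readings, the lens is centred over the dish within 1 mm and the loupe is level. The slider top at about 0.137 puts the pointer at about 0.1315, so the TCP goes to 0.2995.

```bash
python3 -m pendant '[[0.008,0,0,0.005,0],[0.008,0,0,0.01,0],[0.008,0,0,0.01,0],[0.008,0,0,0.007,0],[0.008,0,0,0.0035,0],[0.008,0,0,0.001,0],[0.008,0,0,0,0],[0.008,0,0,0,0],[0.008,0,0,0,0],[0.008,0,0,0,0],[0.008,0,0,0,0],[0.008,0,0,0,0]]'
python3 look2.py; python3 - <<'E'
import cv2
cv2.imwrite("pics/f1.png",cv2.resize(cv2.imread("pics/side_l.png")[120:260,200:380],None,fx=4,fy=4,interpolation=cv2.INTER_CUBIC))
E
```

```text
t: 18.15
eef_pos: [0.5318, 0.221, 0.2994]
tool_rot: [0.0, -0.002, 1.0, 0.0]
contact_force: [0.4, -0.8, -1.2]
gripper_width: 0.152
grasp_force: 48.9
tcp [0.5318 0.221  0.2994] [ 2.e-04 -2.e-03  1.e+00  1.e-04]
scene lens 0.87 [283.1, 175.9] [0.62   0.2288 0.1314]
scene loupe 0.74 [279.1, 226.4] [0.5209 0.0652 0.1314]
ring 390 normal [-0.012 -0.022  1.   ] z [0.1303 0.1346 0.1387] x [0.5688 0.6368] y [0.1886 0.2501] ((607.4892578125, 219.9248504638672), 33.45621871948242)
orange [[0.6875, 0.2021, 0.135], [0.6917, 0.1998, 0.1353], [0.6923, 0.2046, 0.1323], [0.6934, 0.1981, 0.1358], [0.6944, 0.1909, 0.1369], [0.6944, 0.196, 0.1396]] [0.1319 0.1382 0.1398]
side lens 0.96 [274.7, 174.9] [0.6066 0.2307 0.1314]
side loupe 0.81 [242.8, 184.8] [0.5263 0.2143 0.1314]
ring 434 normal [-0.005 -0.026  1.   ] z [0.1284 0.1328 0.1367] x [0.5714 0.6338] y [0.1896 0.2505] ((604.218017578125, 220.93455505371094), 33.76539611816406)
orange [[0.6908, 0.1889, 0.1378], [0.6909, 0.1931, 0.1355], [0.6916, 0.2027, 0.1327], [0.6918, 0.1898, 0.1345], [0.6925, 0.2, 0.134], [0.6929, 0.1966, 0.1357]] [0.1314 0.1359 0.1386]
```

View pics/f1.png

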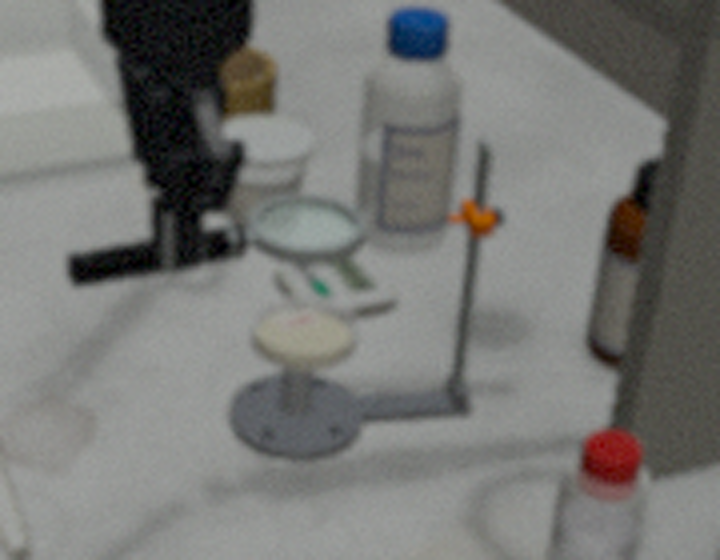

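The side view shows the lens at (305,225), level above the dish at (303,335) and in line with the pointer at (478,217). Nothing is touching, so I'm handing in.

```bash
python3 -c "
from station import bot
print(bot.hand_in())"
```

```text
the job is handed in; nothing more can be done
None
```

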